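# Run a stain bottle on the touch mixer

## Robot

A 6-joint arm with a two-finger parallel gripper is mounted at the origin on a cart in front of the work surface, level with it; the furniture and walls round the work are solid. World frame = base frame: x ahead of the robot, y to its left, z up, the work surface at z = 0. Lengths are in m, angles in rad, forces in N, time in s.
With the tool pointing down it reaches from about 0.35 to 0.775 m from the base axis. Payload 7.3 kg.
Tool frame: the origin (TCP) lies midway between the tips of the shut fingers; the grasp point (between the pads) lies 19 mm behind it; z points along the fingers, y is the direction in which the jaws open and shut (so a half turn about z gives the same grasp; the last joint's range is limited). The gripper opens to 92 mm and grips with 3 to 60 N. Pads are 19 mm wide; open, the fingers measure 130 mm over their backs; the gripper's body (75 mm by 190 mm) begins 47 mm behind the grasp point.
Start: joints at [-1.495, 0.342, 1.524, -0, 1.275, -0.146], TCP at [0.116, -0.512, 0.227] pointing down, gripper open.
Joint ranges: [-2.53, 2.53], [-0.77, 2.02], [0.04, 2.7], [-1, 4.14], [0.28, 2.66], [-3.11, 3.11]. Speed limits (rad/s): [2.57, 2.57, 3.14, 3.14, 3.14, 3.14].

## Interface

Orientations are given as [roll, pitch, yaw] about the fixed x, y, z axes, in that order (R = Rz(yaw) Ry(pitch) Rx(roll)).
In Python, from cell import status, eyes, job gives the robot as it stands.
- The arm moves only by the tool jog_arm, never from a script. Its argument "series" is a list of rows, each a list of 3 entries, a list of its own where there are three numbers: the gripper command: -1 is shut, 1 is fully open, values between are in proportion, then the shift along the tool's x, y, z in m, then the turn, a rotation vector about the tool's x, y, z in rad. In form: [[grip, [x, y, z], [ax, ay, az]], ...]. A call has 1 to 12 rows; each row is the pose to reach, as a shift and turn from the pose commanded when the call began, along the tool's axes at that moment; what a row does not reach only later rows make up. A row lasts 1/12 s, in which the tool goes at most 41.7 mm and 7.16 degrees, less where a joint would pass 70% of its speed; a pose out of reach is approached as far as the arm can. A call with a gripper value outside its range is refused whole. The fingers move at their own pace and stop on an object; "squeeze" is the grip in N (left out, the last holds). Time passes only in rows, so rows that repeat a pose let the fingers close. It gives the time, the measured TCP pose, the force and the opening at its end, in the units of the state.
- status.observe(): the state, without advancing time (a new reading comes with each control period).
- eyes.read_camera(name): name is "side" or "top" or "wrist"; returns a dict with "img" (400x640x3 uint8, red, green, blue), "range_z" (400x640 float32, m along the optical axis (not along the pixel's ray), 0 where there is no reading), "camera_matrix" (3x3 intrinsics, pixels), "k1" (the pictures are not rectified: a ray, as slopes to the right and down, at radius r is drawn at 1 + k1 r^2 times it, then the intrinsics apply), "T" (4x4, takes a point from camera to world coordinates); the wrist camera has in their place "tool_from_camera" (4x4, takes a point from camera to tool coordinates, whose origin is the TCP and whose axes are the flange's). Camera axes: x right, y down, z forward; pixel columns grow to the right and rows downward; lengths in m; the calibration is good to about 2 mm. A picture is of the moment at which its call begins: read the wrist's pose just before it.
- job.hand_in(): hands the job in, once; it reports no verdict.
The state is a dict: "time": time; "qpos": joint angles; "qvel": joint speeds; "joint_efforts": joint torques, N m; "tool_pos": TCP position; "tool_rot": TCP orientation; "contact_force": force on the tool from outside, world axes, zero at the start; "torque": the same for the moment, N m; "opening": finger opening in m.
Only numpy, scipy, OpenCV 4.12 (cv2) and the standard library are available. Lean on these libraries where they do the work, as an engineer would, in place of code of your own. Each camera call takes 0.05 s, during which the arm holds its last target.

## Task

Of the three stain bottles beside the touch-operated bench mixer, mix the one with the red collar: first turn the mixer's speed lever to the green mark on its scale, so that it runs at the right speed from the first touch, and only then fetch that bottle. Keeping it upright, stand it fully down in the rubber cup and push until the spring-loaded cup has sunk about 5 mm, half of its 10 mm travel (hard down stalls it). Finish while still gripping the bottle by its sides and holding the cup down there, with nothing but the bottle touching the mixer; leave the other two bottles standing where they are.

Things in the scene. Friction and masses are not known exactly. Their poses are not given: they have to be found in the camera images.
- mixer: compact light-grey bench mixer (vortex mixer), 190 x 130 mm, too heavy to shift (it does not move). Origin: centre of its underside on the worktop. Its own x axis points from the control panel to the head, away from the robot at yaw 0; y to its left. Flat deck 55 mm high; dark control panel with speed lever on the front half; round tower (100 mm wide at the deck) with the black rubber cup on the back half, tower top with its collar 88 mm high, axis 45 mm behind the origin
- speed_lever (a joint): angle of the speed lever about an upright axis, 0 (slow end) to 2.0 rad (fast end), growing counter-clockwise seen from above, that is from the mixer's left to its right along the scale of white ticks. At 1.0 it points straight to the mixer's front (-x). At the green mark it reads 1.4. Friction holds it wherever it is left (about 1 N at the grip moves it)
- lever_pivot (a point): point on the upright axis of the speed lever, 80 mm above the worktop, 24 mm in front of the mixer's origin
- lever_grip (a point): middle height of the orange upright finger grip at the end of the black speed lever, 45 mm from the lever's axis, 80 mm above the worktop. The grip is 10 mm thick across the lever, 14 mm along it and reaches from 59 to 88 mm above the worktop; the arm under it is 8 mm wide, 7 mm thick, its top 66 mm above the worktop
- green_mark (a point): where lever_grip must be (45 mm from the lever's axis, 80 mm above the worktop) for the lever to point at the green mark; the green bar itself, the only green thing on the panel, is painted on the deck farther out on the same bearing
- cup_press (a joint): how far the black rubber cup is pressed down, 0 (up, as found) to 0.010 m (on its stop). Spring: about 3 N before it starts to move, then about 1 N more for each mm; it springs back when let go. The weight of a bottle alone does not press it
- cup_floor (a point): centre of the cup's inner floor (moves with the cup), 103.5 mm above the worktop when the cup is up. The cup is 16 mm deep, 39 mm wide inside at the floor and flares to about 50 mm inside at the rim; outside 56 mm at the rim
- red_bottle: amber glass dropper bottle with RED screw collar and black rubber bulb, the one to mix, one of the three standing to the right of the mixer; 33 mm diameter, 100 mm tall, about 0.05 to 0.1 kg, closed. Origin: centre of its underside, z up along its axis. Glass body straight up to about 45 mm, shoulder above; collar 23 mm diameter from 60 to 73 mm; bulb 14 mm diameter from there to 100 mm. Collar and bulb are fixed to the glass
- plain_bottle_1: a dropper bottle of the same size standing near it, but with a BLACK collar and a reddish stain; stays where it is. Origin: centre of its underside
- plain_bottle_2: a dropper bottle of the same size standing near it, but with a BLACK collar and a dark stain; stays where it is. Origin: centre of its underside

How it is judged:
By the outcome, as a careful person would: the job done as asked, in the order asked, and still so for the second after the job is handed in, while the arm keeps its last pose, push and grip.
It also fails if it takes over 54 s, if anything falls off the work surface, if the arm or the gripper's body presses on something with over 40 N, if the wrist force passes 120 N, or if a joint passes its speed limit or range.

## Working session

There is one attempt and no reset: what is moved stays moved. The work goes in short steps, Python scripts to look and compute and a tool call to move; the robot and the scene stay as the last step left them, time stands still between calls to the robot, and variables do not carry over. Pictures are saved under pics/ and viewed, and the job is handed in when it is done.

Besides the shell and the picture viewer there is one more tool, called as name(argument=value, ...), one argument or row to a line, values as JSON. jog_arm: Moves the arm, as the interface text tells. Its arguments: {"type":"object","properties":{"series":{"type":"array","items":{"type":"array"}},"squeeze":{"type":"number"}},"required":["series"]}

```bash
mkdir -p pics; ls; python3 - <<'E'
from cell import status, eyes, job
import cv2,numpy as np
s=status.observe(); print({k:np.round(v,3).tolist() for k,v in s.items()})
for n in ["side","top","wrist"]:
    c=eyes.read_camera(n); cv2.imwrite(f"pics/{n}0.png",c["img"][:,:,::-1]); 
    np.savez(f"{n}0.npz",**c)
    print(n,c["camera_matrix"].tolist(),c["k1"],np.round(c.get("T",c.get("tool_from_camera")),4).tolist())
E
```

```text
pics
{'time': 0.0, 'qpos': [-1.495, 0.343, 1.525, 0.0, 1.275, -0.146], 'qvel': [-0.001, -0.0, -0.0, -0.0, -0.002, -0.0], 'joint_efforts': [-0.002, -43.125, -24.422, 0.072, 0.056, -0.0], 'tool_pos': [0.115, -0.512, 0.226], 'tool_rot': [-3.14, -0.0, 0.222], 'contact_force': [-0.33, -0.29, -0.12], 'torque': [-0.055, -0.001, 0.021], 'opening': 0.092}
side [[408.1244707303776, 0.0, 314.975701975554], [0.0, 408.1244707303776, 193.20876462173038], [0.0, 0.0, 1.0]] -0.03174631321403834 [[-0.9303, -0.2233, 0.2911, 0.2944], [-0.3668, 0.589, -0.7202, 0.4823], [-0.0106, -0.7767, -0.6298, 0.6305], [0.0, 0.0, 0.0, 1.0]]
top [[422.41762891627553, 0.0, 312.5531181986235], [0.0, 422.41762891627553, 190.12417497590621], [0.0, 0.0, 1.0]] -0.032054605046221 [[-0.0241, -0.9855, 0.1678, 0.3906], [-0.9997, 0.0223, -0.0127, -0.1198], [0.0088, -0.168, -0.9857, 1.0609], [0.0, 0.0, 0.0, 1.0]]
wrist [[303.240976064404, 0.0, 321.71444426651465], [0.0, 303.240976064404, 208.00399222896803], [0.0, 0.0, 1.0]] -0.045055193082375426 [[-0.0006, -0.9702, -0.2422, 0.0664], [1.0, -0.0007, 0.0003, -0.0001], [-0.0005, -0.2422, 0.9702, -0.158], [0.0, 0.0, 0.0, 1.0]]
```

View pics/side0.png

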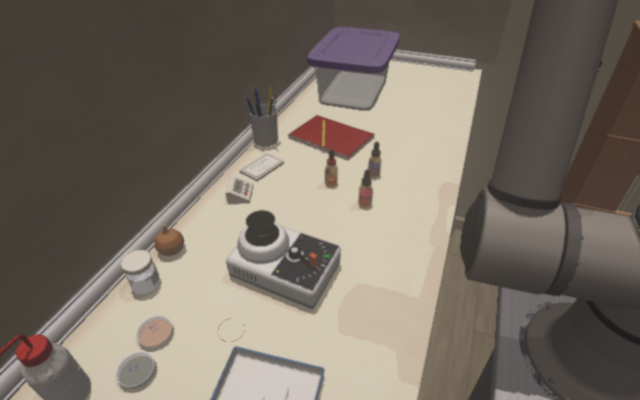

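View pics/top0.png

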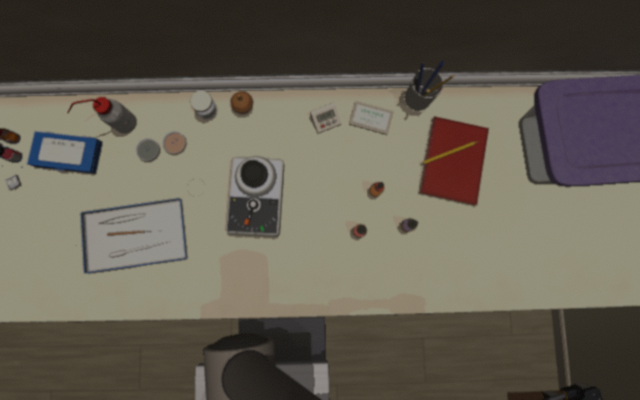

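View pics/wrist0.png

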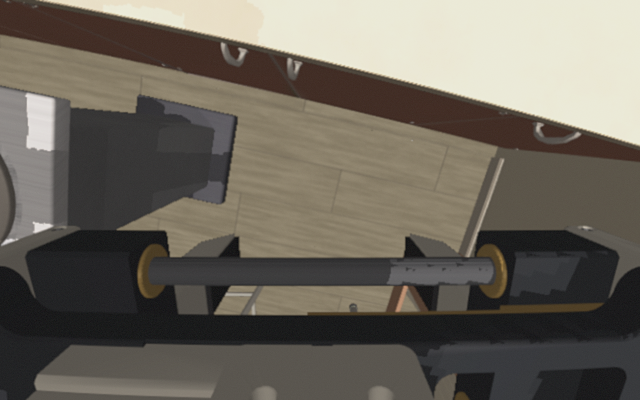

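The mixer sits at about (255,195) in the top view and (285,260) in the side view. The bottles are at (376,188), (360,230) and (408,224) in the top view. I'll zoom in to tell the collars apart.

```bash
python3 - <<'E'
import cv2,numpy as np
t=np.load("top0.npz")["img"][:,:,::-1]; s=np.load("side0.npz")["img"][:,:,::-1]
a=cv2.resize(t[150:245,220:300],None,fx=5,fy=5,interpolation=cv2.INTER_CUBIC)
b=cv2.resize(s[205:305,222:345],None,fx=4,fy=4,interpolation=cv2.INTER_CUBIC)
def st(*x):
    h=max(i.shape[0] for i in x); return np.hstack([cv2.copyMakeBorder(i,0,h-i.shape[0],0,4,0) for i in x])
c=st(a,b); c=c[:, :800]; print(c.shape,a.shape,b.shape)
cv2.imwrite("pics/mix_a.png",c)
a=cv2.resize(t[170:245,340:425],None,fx=4,fy=4,interpolation=cv2.INTER_CUBIC)
b=cv2.resize(s[140:215,315:390],None,fx=5,fy=5,interpolation=cv2.INTER_CUBIC)
cv2.imwrite("pics/bot_a.png",st(a,b))
E
```

```text
(475, 800, 3) (475, 400, 3) (400, 492, 3)
```

View pics/mix_a.png

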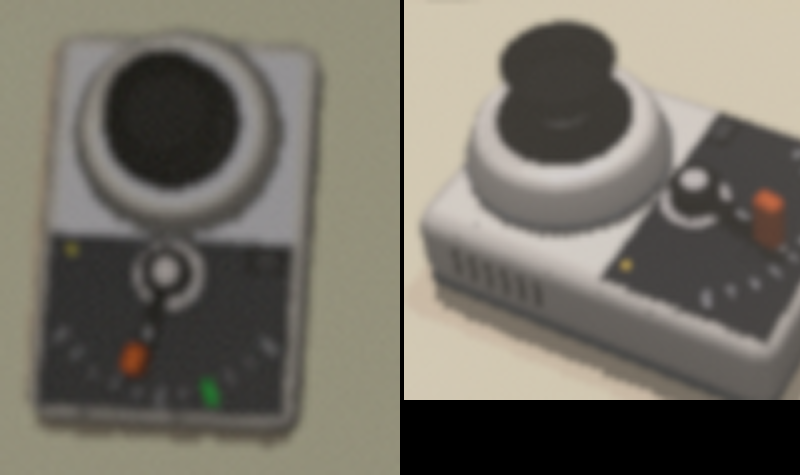

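View pics/bot_a.png

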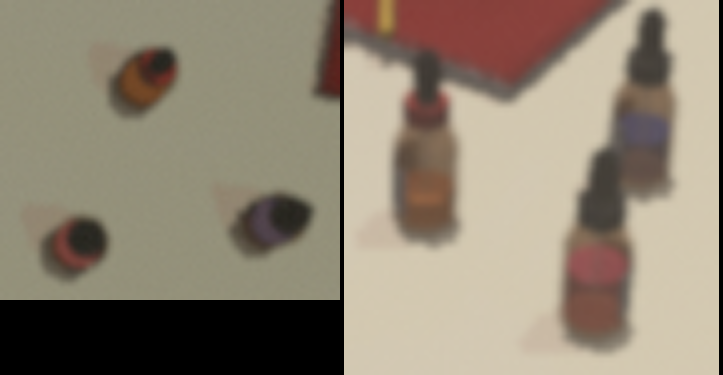

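Red collar: the bottle at the back, (376,188) in top and (331,168) in side. The orange grip is at about (247,221) and the green bar at about (262,228) in top. Next I'll work out positions.

```bash
cat > h.py <<'E'
import cv2,numpy as np
from scipy.spatial.transform import Rotation as R
def ray(c,uv,T=None):
    T=c["T"] if T is None else T; K=c["camera_matrix"]; k=float(c["k1"])
    d=cv2.undistortPoints(np.array([[uv]],float),K,np.array([k,0,0,0,0.]))[0,0]
    return T[:3,3],T[:3,:3]@np.array([d[0],d[1],1])
def plane(c,uv,z,T=None):
    o,d=ray(c,uv,T); return o+d*(z-o[2])/d[2]
def proj(c,P,T=None):
    T=c["T"] if T is None else T; p=np.linalg.inv(T)@np.r_[P,1]
    v,_=cv2.projectPoints(p[:3].reshape(1,1,3),np.zeros(3),np.zeros(3),c["camera_matrix"],np.array([float(c["k1"]),0,0,0,0])); return v[0,0]
def two(r1,r2):
    A=[];b=[]
    for o,d in (r1,r2):
        d=d/np.linalg.norm(d);M=np.eye(3)-np.outer(d,d);A.append(M);b.append(M@o)
    p=np.linalg.lstsq(np.vstack(A),np.hstack(b),rcond=None)[0]
    return p,[np.linalg.norm(M@p-bb) for M,bb in zip(A,b)]
def dep(c,uv,T=None):
    T=c["T"] if T is None else T
    u,v=int(round(uv[0])),int(round(uv[1])); z=np.median(c["range_z"][v-1:v+2,u-1:u+2]); o,d=ray(c,uv,T); return o+d*z
def wristT(c,s):
    T=np.eye(4);T[:3,3]=s["tool_pos"];T[:3,:3]=R.from_euler("xyz",s["tool_rot"]).as_matrix(); return T@c["tool_from_camera"]
def blob(c,m,roi):
    mm=np.zeros_like(m);x0,y0,x1,y1=roi;mm[y0:y1,x0:x1]=m[y0:y1,x0:x1]
    n,l,st,ce=cv2.connectedComponentsWithStats(mm.astype(np.uint8))
    i=1+np.argmax(st[1:,4]); return ce[i],st[i]
E
python3 - <<'E'
from h import *
np.set_printoptions(precision=4,suppress=True)
C={n:dict(np.load(n+"0.npz")) for n in("top","side")}
roi={"top":(225,150,290,242),"side":(225,205,345,300)}
for n,c in C.items():
    H=cv2.cvtColor(c["img"],cv2.COLOR_RGB2HSV);h,s,v=[H[...,i].astype(int) for i in range(3)]
    o,st=blob(c,(h<14)&(s>150)&(v>90),roi[n]); g,sg=blob(c,(h>45)&(h<80)&(s>90),roi[n])
    print(n,"orange",o,st,plane(c,o,.088),plane(c,o,.08),dep(c,o),"green",g,sg,plane(c,g,.055))
    rb={"top":(340,170,425,245),"side":(315,140,390,215)}[n]
    # mixer deck white/dark outline
c=C["top"]
# points on top img: deck corners (crop/5 + (220,150))
for nm,p in dict(lf=(42,415),rf=(295,415),lb=(62,38),rb=(315,48),panelL=(52,235),panelR=(290,245)).items():
    uv=(p[0]/5+219.6,p[1]/5+149.6); print(nm,plane(c,uv,.055),dep(c,uv))
for nm,p in dict(knob=(165,270),cup=(172,120)).items():
    uv=(p[0]/5+219.6,p[1]/5+149.6); print(nm,dep(c,uv),plane(c,uv,.075),plane(c,uv,.119))
uv=(692/4-101+222+.0,180/4+205); print("side knob",uv,dep(C["side"],uv))
for uv in [(376,188),(360,230),(408,224),(380,184)]: print(uv,dep(c,uv))
for uv in [(331,168),(331,153)]: print(uv,dep(C["side"],uv))
E
```

```text
top orange [245.9565 221.3913] [244 219   5   6  23] [0.4865 0.023  0.088 ] [0.4873 0.0241 0.08  ] [0.4867 0.0232 0.0862] green [261.4118 228.0588] [260 226   4   5  17] [ 0.473 -0.009  0.055]
side orange [313.    255.125] [311 253   5   5  16] [0.4844 0.0259 0.088 ] [0.4872 0.0192 0.08  ] [0.4843 0.026  0.0881] green [326.5 255.5] [324 255   6   2  12] [ 0.4718 -0.0101  0.055 ]
lf [0.464  0.0704 0.055 ] [0.465  0.0728 0.0423]
rf [ 0.4613 -0.0497  0.055 ] [ 0.4627 -0.0483  0.0353]
lb [0.648  0.0624 0.055 ] [ 0.6622  0.0724 -0.0007]
rb [ 0.6401 -0.0614  0.055 ] [ 0.6541 -0.0581 -0.0011]
panelL [0.5505 0.0664 0.055 ] [0.5508 0.0668 0.0526]
panelR [ 0.543  -0.0482  0.055 ] [ 0.5432 -0.0481  0.054 ]
knob [0.5301 0.01   0.0701] [0.5294 0.0093 0.075 ] [0.5232 0.0036 0.119 ]
cup [0.5956 0.0025 0.1026] [0.6015 0.006  0.075 ] [0.5921 0.0004 0.119 ]
side knob (294.0, 250.0) [0.5282 0.012  0.0705]
(376, 188) [ 0.5605 -0.2837  0.0725]
(360, 230) [ 0.4602 -0.2388  0.0926]
(408, 224) [ 0.4733 -0.3557  0.0692]
(380, 184) [ 0.5654 -0.2893  0.098 ]
(331, 168) [ 0.5598 -0.2799  0.0549]
(331, 153) [ 0.5621 -0.2847  0.0947]
```

```bash
cat > rel.py <<'E'
import sys
from h import *
from cell import status
def rel(p,yaw,s=None):
    s=s or status.observe(); A=R.from_euler("xyz",s["tool_rot"]); B=R.from_euler("xyz",[np.pi,0,yaw])
    print("t",round(s["time"],2),"at",np.round(s["tool_pos"],4),np.round(s["tool_rot"],4),"F",np.round(s["contact_force"],2),"open",round(s["opening"],4))
    print("shift",np.round(A.inv().apply(np.array(p)-s["tool_pos"]),4),"rot",np.round((A.inv()*B).as_rotvec(),4))
if __name__=="__main__": a=list(map(float,sys.argv[1:])); rel(a[:3],a[3])
E
python3 rel.py .49 .015 .2 -.3
```

```text
t 0.15 at [ 0.1155 -0.5118  0.2262] [-3.1405e+00 -2.0000e-04  2.2180e-01] F [-0.28 -0.62  0.68] open 0.0917
shift [ 0.4812 -0.4315  0.0268] rot [-1.100e-03  1.000e-04  5.218e-01]
```

jog_arm(
  series=[
    [-0.1,[0.16,-0.144,0.0],[0,0,0.17]],
    [-0.1,[0.16,-0.144,0.0],[0,0,0.17]],
    [-0.1,[0.16,-0.144,0.0],[0,0,0.17]],
    [-0.1,[0.16,-0.144,0.0],[0,0,0.17]],
    [-0.1,[0.16,-0.144,0.0],[0,0,0.17]],
    [-0.1,[0.32,-0.288,0.01],[0,0,0.34]],
    [-0.1,[0.32,-0.288,0.01],[0,0,0.34]],
    [-0.1,[0.32,-0.288,0.01],[0,0,0.34]],
    [-0.1,[0.32,-0.288,0.01],[0,0,0.34]],
    [-0.1,[0.32,-0.288,0.01],[0,0,0.34]],
    [-0.1,[0.481,-0.431,0.027],[0,0,0.522]],
    [-0.1,[0.481,-0.431,0.027],[0,0,0.522]],
  ],
  squeeze=20,
)

```text
time: 1.15
tool_pos: [0.3963, -0.1163, 0.2121]
tool_rot: [3.141, -0.0, -0.303]
contact_force: [0.5, -0.7, 0.3]
opening: 0.0416
```

```bash
python3 rel.py .49 .015 .2 -.3
```

```text
t 1.15 at [ 0.3963 -0.1163  0.2121] [ 3.141e+00 -5.000e-04 -3.034e-01] F [ 0.48 -0.72  0.28] open 0.0416
shift [ 0.0502 -0.1533  0.012 ] rot [ 0.0006 -0.0005 -0.0034]
```

jog_arm(
  series=[
    [-0.1,[0.05,-0.153,0.012],[0,0,0]],
    [-0.1,[0.05,-0.153,0.012],[0,0,0]],
    [-0.1,[0.05,-0.153,0.012],[0,0,0]],
    [-0.1,[0.05,-0.153,0.012],[0,0,0]],
    [-0.1,[0.05,-0.153,0.012],[0,0,0]],
    [-0.1,[0.05,-0.153,0.012],[0,0,0]],
    [-0.1,[0.05,-0.153,0.012],[0,0,0]],
  ],
)

```text
time: 1.73
tool_pos: [0.4881, 0.0137, 0.1996]
tool_rot: [3.141, 0.001, -0.298]
contact_force: [-0.7, -0.4, 0.4]
opening: 0.0409
```

```bash
cat > look.py <<'E'
import sys
from h import *
from cell import status,eyes
n,cam=sys.argv[1],sys.argv[2]
s=status.observe(); c=eyes.read_camera(cam)
if cam=="wrist": c["T"]=wristT(c,s)
np.savez(n+".npz",**c); im=c["img"][:,:,::-1]
if len(sys.argv)>3:
    x0,y0,x1,y1,f=map(int,sys.argv[3:]); im=cv2.resize(im[y0:y1,x0:x1],None,fx=f,fy=f,interpolation=cv2.INTER_CUBIC)
cv2.imwrite(f"pics/{n}.png",im)
E
python3 rel.py .49 .015 .2 -.3; python3 look.py w1 wrist
```

```text
t 1.73 at [0.4881 0.0137 0.1996] [ 3.1409e+00  1.2000e-03 -2.9800e-01] F [-0.66 -0.41  0.39] open 0.0409
shift [ 0.0014 -0.0018 -0.0004] rot [0.0007 0.0012 0.002 ]
```

View pics/w1.png

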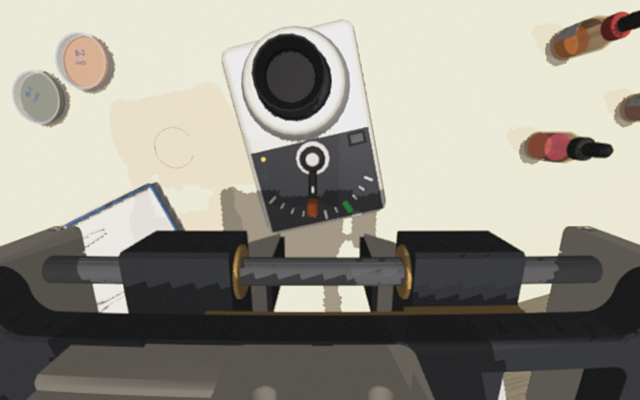

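The wrist view shows the knob at (312,158), the grip at (313,207), the green bar at (348,206), the cup at (291,77), and the red collar at (615,25).

```bash
python3 - <<'E'
from h import *
np.set_printoptions(precision=4,suppress=True)
c=dict(np.load("w1.npz")); im=c["img"]
H=cv2.cvtColor(im,cv2.COLOR_RGB2HSV);h,s,v=[H[...,i].astype(int) for i in range(3)]
o,st=blob(c,(h<14)&(s>140)&(v>60),(290,190,340,225)); g,sg=blob(c,(h>45)&(h<85)&(s>80),(330,190,365,220))
print("orange",o,st,dep(c,o),plane(c,o,.08),"green",g,sg,dep(c,g),plane(c,g,.055))
w,sw=blob(c,(v>170)&(s<40),(295,140,332,178)); print("knobring",w,sw)
K=(312,158); print("knob",dep(c,K),plane(c,w,.055),plane(c,w,.07))
# cup outer rim: dark region
d,sd=blob(c,(v<75),(240,25,345,125)); m=np.zeros(v.shape,np.uint8); m[25:125,240:345]=(v<75)[25:125,240:345]
cn=max(cv2.findContours(m,cv2.RETR_EXTERNAL,cv2.CHAIN_APPROX_NONE)[0],key=cv2.contourArea); e=cv2.fitEllipse(cn); print("dark",d,sd,e,plane(c,e[0],.1195),plane(c,e[0],.088))
# panel corners etc
wt,sw=blob(c,(v>165)&(s<30),(215,10,395,235)); print(sw)
crop=cv2.resize(im[10:240,215:395,::-1],None,fx=3,fy=3,interpolation=cv2.INTER_CUBIC)[:600]; cv2.imwrite("pics/w1z.png",crop)
cr=cv2.resize(im[190:230,290:370,::-1],None,fx=8,fy=8,interpolation=cv2.INTER_CUBIC); cv2.imwrite("pics/w1g.png",cr)
E
```

```text
orange [312.0635 207.0529] [307 198  11  19 189] [0.4906 0.0231 0.088 ] [0.4888 0.0239 0.08  ] green [347.1978 206.3187] [342 200  12  14  91] [ 0.4736 -0.0082  0.0566] [ 0.4732 -0.0082  0.055 ]
knobring [313.0105 154.7108] [296 142  33  32 287]
knob [0.5319 0.0107 0.0705] [0.5336 0.0096 0.055 ] [0.5345 0.0089 0.07  ]
dark [291.1285  76.994 ] [ 252   34   79   86 5198] ((291.1787109375, 77.005126953125), (75.15663146972656, 86.24260711669922), 157.93609619140625) [0.5963 0.0048 0.1195] [0.6022 0.0061 0.088 ]
[  215    10   180   225 17448]
```

View pics/w1z.png

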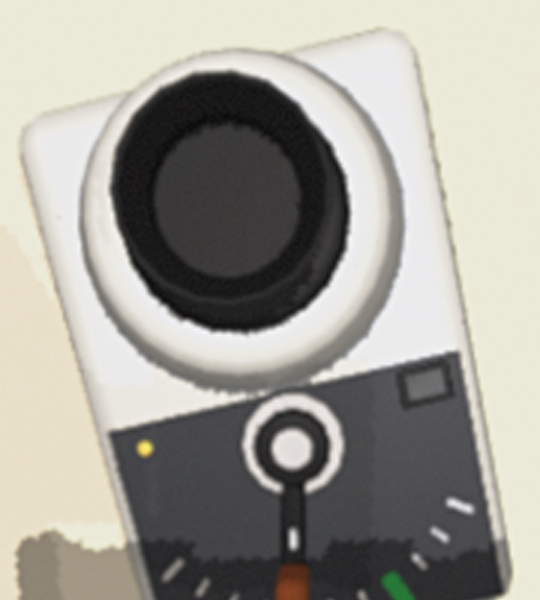

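View pics/w1g.png

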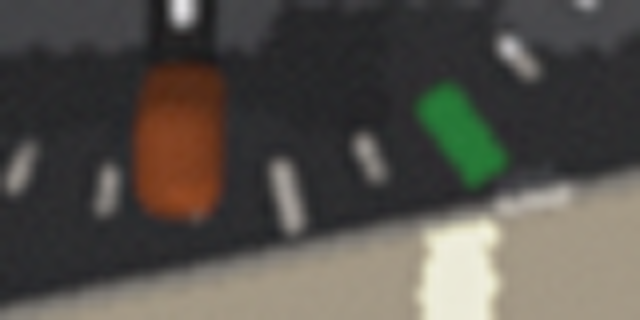

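```bash
python3 - <<'E'
from h import *
np.set_printoptions(precision=4,suppress=True)
c=dict(np.load("w1.npz"))
k=dep(c,(312.3,159.3)); r=plane(c,(312.6,157.5),.055); cf=plane(c,(290.6,76.5),.1035); g=plane(c,(312.3,209.8),.088)
gr=np.array([.4730,-.0088,.055])
print("knob",k,"ring",r,"cupfloor",cf,dep(c,(290.6,76.5)),"grip",g)
for p in (k,r):
    ax=cf-p; print("yaw from cup-pivot",np.arctan2(ax[1],ax[0]),np.hypot(ax[0],ax[1]))
    for n,q in(("grip",g),("green",gr)):
        d=q-p; print(n,np.arctan2(d[1],d[0])%6.283,np.hypot(d[0],d[1]))
for nm,p in dict(pl=(112,432),pr=(460,352),lb=(24,125),rbk=(408,35)).items():
    uv=(p[0]/3+215-.3,p[1]/3+10-.3); print(nm,plane(c,uv,.055))
E
```

```text
knob [0.5307 0.0107 0.071 ] ring [0.5311 0.0108 0.055 ] cupfloor [0.5998 0.0058 0.1035] [0.5999 0.0058 0.1034] grip [0.4881 0.0237 0.088 ]
yaw from cup-pivot -0.07121912864457572 0.06935302619065664
grip 2.8470133226138956 0.04451959407445563
green 3.4680738527013486 0.06087516992353447
yaw from cup-pivot -0.07243902907586544 0.06894007552484326
grip 2.8508769914970578 0.044904042880402735
green 3.4667278330690325 0.061288550876928354
pl [0.5523 0.0668 0.055 ]
pr [ 0.5433 -0.0493  0.055 ]
lb [0.6489 0.0609 0.055 ]
rbk [ 0.638 -0.059  0.055]
```

jog_arm(
  series=[
    [-0.1,[-0.003,-0.0097,0.0],[0,0,0]],
    [-0.1,[-0.003,-0.0097,0.03],[0,0,0.0]],
    [-0.1,[-0.003,-0.0097,0.06],[0,0,0]],
    [-0.1,[-0.003,-0.0097,0.085],[0,0,0]],
    [-0.1,[-0.003,-0.0097,0.105],[0,0,0]],
    [-0.1,[-0.003,-0.0097,0.12],[0,0,0]],
    [-0.1,[-0.003,-0.0097,0.128],[0,0,0]],
    [-0.1,[-0.003,-0.0097,0.129],[0,0,0]],
    [-0.1,[-0.003,-0.0097,0.129],[0,0,0]],
  ],
)

```text
time: 2.53
tool_pos: [0.4887, 0.0236, 0.0713]
tool_rot: [-3.142, -0.0, -0.3]
contact_force: [0.5, 0.3, -0.1]
opening: 0.0416
```

```bash
python3 rel.py .488 .0238 .07 -.2936; python3 look.py w2 wrist
```

```text
t 2.53 at [0.4887 0.0236 0.0713] [-3.1416e+00 -1.0000e-04 -2.9980e-01] F [ 0.53  0.34 -0.06] open 0.0416
shift [-0.0007  0.      0.0013] rot [-0.     -0.0001 -0.0062]
```

View pics/w2.png

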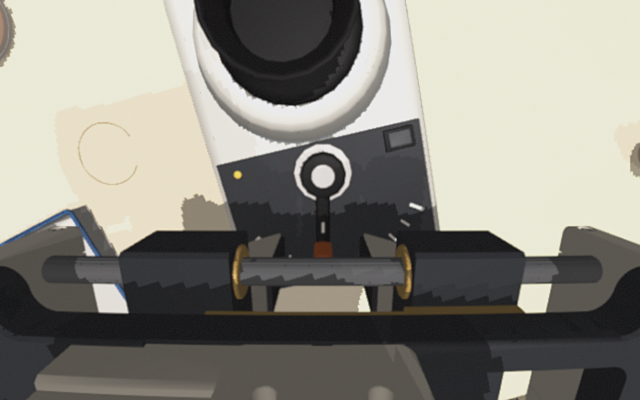

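The grip is centred between the fingers, so I'll close gently.

jog_arm(
  series=[
    [-1,[0,0,0.001],[0,0,0]],
    [-1,[0,0,0.001],[0,0,0]],
    [-1,[0,0,0.001],[0,0,0]],
    [-1,[0,0,0.001],[0,0,0]],
    [-1,[0,0,0.001],[0,0,0]],
    [-1,[0,0,0.001],[0,0,0]],
  ],
  squeeze=8,
)

```text
time: 3.08
tool_pos: [0.4887, 0.0238, 0.0702]
tool_rot: [3.141, -0.0, -0.299]
contact_force: [-1.5, 0.1, 1.7]
opening: 0.0098
```

```bash
python3 rel.py .4883 -.0037 .07 .3274; python3 - <<'E'
from h import *
from cell import status
s=status.observe(); A=R.from_euler("xyz",s["tool_rot"]); p=s["tool_pos"]; c=np.array([.5309,.0108,p[2]])
d=np.array(p)-c; print("bearing",np.arctan2(d[1],d[0])%6.283,np.hypot(*d[:2]))
for a in np.linspace(0,.62,11)[1:]:
    print(round(a,3),np.round(A.inv().apply(R.from_rotvec([0,0,a]).apply(d)-d),4))
E
```

```text
t 3.08 at [0.4887 0.0238 0.0702] [ 3.1414e+00 -3.0000e-04 -2.9890e-01] F [-1.5   0.06  1.74] open 0.0098
shift [0.0078 0.0264 0.0002] rot [ 3.000e-04 -2.000e-04 -6.263e-01]
bearing 2.8421861229450704 0.04420643337385688
0.062 [0.0001 0.0027 0.    ]
0.124 [0.0003 0.0055 0.    ]
0.186 [0.0008 0.0082 0.    ]
0.248 [0.0013 0.0109 0.    ]
0.31 [0.0021 0.0135 0.    ]
0.372 [0.003  0.0161 0.    ]
0.434 [0.0041 0.0186 0.    ]
0.496 [0.0053 0.021  0.    ]
0.558 [0.0067 0.0234 0.    ]
0.62 [0.0082 0.0257 0.    ]
```

jog_arm(
  series=[
    [-1,[0.0002,0.0041,0],[0,0,-0.093]],
    [-1,[0.0008,0.0082,0],[0,0,-0.186]],
    [-1,[0.0017,0.0122,0],[0,0,-0.279]],
    [-1,[0.003,0.0161,0],[0,0,-0.372]],
    [-1,[0.0047,0.0198,0],[0,0,-0.465]],
    [-1,[0.0067,0.0234,0],[0,0,-0.558]],
    [-1,[0.0083,0.026,0],[0,0,-0.627]],
    [-1,[0.0083,0.026,0],[0,0,-0.627]],
    [-1,[0.0083,0.026,0],[0,0,-0.627]],
  ],
)

```text
time: 3.83
tool_pos: [0.4889, -0.0033, 0.0702]
tool_rot: [-3.142, -0.0, 0.326]
contact_force: [-0.1, 2.1, 2.4]
opening: 0.01
```

```bash
python3 rel.py .4883 -.0037 .07 .3274
```

```text
t 3.83 at [ 0.4889 -0.0033  0.0702] [-3.1416 -0.      0.3259] F [-0.09  2.15  2.36] open 0.01
shift [-0.0007  0.0002  0.0002] rot [-0.     -0.     -0.0015]
```

Now open, go straight up, and check the lever.

jog_arm(
  series=[
    [-0.1,[0,0,0],[0,0,0]],
    [-0.1,[0,0,0],[0,0,0]],
    [-0.1,[0,0,0],[0,0,0]],
    [-0.1,[0,0,0],[0,0,0]],
    [-0.1,[0,0,-0.03],[0,0,0]],
    [-0.1,[0,0,-0.07],[0,0,0]],
    [-0.1,[0,0,-0.11],[0,0,0]],
    [-0.1,[0,0,-0.13],[0,0,0]],
    [-0.1,[0,0,-0.13],[0,0,0]],
    [-0.1,[0,0,-0.13],[0,0,0]],
  ],
)

```text
time: 4.67
tool_pos: [0.4894, -0.0034, 0.2009]
tool_rot: [3.14, -0.002, 0.328]
contact_force: [0.5, 0.5, -1.4]
opening: 0.0419
```

```bash
python3 look.py w3 wrist 270 130 390 230 6; python3 rel.py .4883 -.0037 .2 .3274
```

```text
t 4.72 at [ 0.4885 -0.0033  0.1996] [-3.1415e+00  4.0000e-04  3.2790e-01] F [ 0.57 -0.07  0.2 ] open 0.0416
shift [-0.0003  0.0003 -0.0004] rot [-0.0001  0.0004  0.0005]
```

View pics/w3.png

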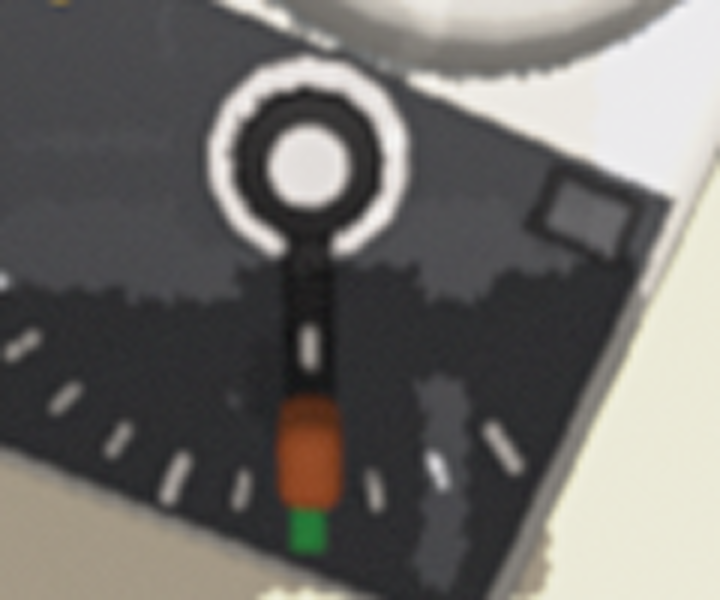

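The lever lines up with the green bar: pivot x 309, grip 310 and bar 309 in the crop. Now to the bottle.

```bash
python3 rel.py .53 -.284 .2 0
```

```text
t 4.72 at [ 0.4885 -0.0033  0.1996] [-3.1415e+00  4.0000e-04  3.2790e-01] F [ 0.57 -0.07  0.2 ] open 0.0416
shift [-0.0511  0.2791 -0.0004] rot [-0.      0.0004  0.3279]
```

jog_arm(
  series=[
    [0.1,[-0.051,0.279,0],[0,0,0.328]],
    [0.1,[-0.051,0.279,0],[0,0,0.328]],
    [0.1,[-0.051,0.279,0],[0,0,0.328]],
    [0.1,[-0.051,0.279,0],[0,0,0.328]],
    [0.1,[-0.051,0.279,0],[0,0,0.328]],
    [0.1,[-0.051,0.279,0],[0,0,0.328]],
    [0.1,[-0.051,0.279,0],[0,0,0.328]],
    [0.1,[-0.051,0.279,0],[0,0,0.328]],
    [0.1,[-0.051,0.279,0],[0,0,0.328]],
    [0.1,[-0.051,0.279,0],[0,0,0.328]],
    [0.1,[-0.051,0.279,0],[0,0,0.328]],
    [0.1,[-0.051,0.279,0],[0,0,0.328]],
  ],
)

```text
time: 5.72
tool_pos: [0.5305, -0.2824, 0.1998]
tool_rot: [-3.141, 0.001, 0.002]
contact_force: [-0.3, -0.1, 0.1]
opening: 0.0507
```

```bash
python3 rel.py .53 -.284 .2 0;  python3 look.py w4 wrist;python3 look.py t4 top 220 150 440 260 3
```

```text
t 5.72 at [ 0.5305 -0.2824  0.1998] [-3.141e+00  7.000e-04  1.800e-03] F [-0.29 -0.12  0.12] open 0.0507
shift [-0.0005  0.0016 -0.0002] rot [-0.0006  0.0007  0.0018]
```

View pics/w4.png

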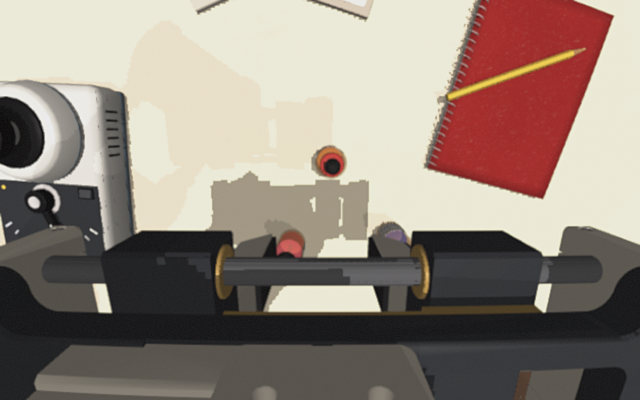

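The red-collared bottle is at (331,160), seen almost straight from above.

```bash
python3 - <<'E'
from h import *
np.set_printoptions(precision=4,suppress=True)
c=dict(np.load("w4.npz")); im=c["img"]
H=cv2.cvtColor(im,cv2.COLOR_RGB2HSV);h,s,v=[H[...,i].astype(int) for i in range(3)]
b,sb=blob(c,v<60,(305,135,360,190)); print("bulb",b,sb,plane(c,b,.1),dep(c,b))
sl=np.s_[135:190,305:360]
red=((h<6)|(h>172))&(s>150)&(v>60); dk=(v<60)
m=np.zeros(v.shape,np.uint8); m[sl]=(red|dk)[sl]
cn=max(cv2.findContours(m,cv2.RETR_EXTERNAL,cv2.CHAIN_APPROX_NONE)[0],key=cv2.contourArea); cc,r=cv2.minEnclosingCircle(cn); print("collar+bulb",cc,r,plane(c,cc,.073))
m=np.zeros(v.shape,np.uint8); m[sl]=((s>110))[sl]|dk[sl]
cn=max(cv2.findContours(m,cv2.RETR_EXTERNAL,cv2.CHAIN_APPROX_NONE)[0],key=cv2.contourArea); e=cv2.fitEllipse(cn); print("all",e,plane(c,e[0],.05))
cv2.imwrite("pics/w4z.png",cv2.resize(im[130:195,300:365,::-1],None,fx=8,fy=8,interpolation=cv2.INTER_CUBIC))
E
```

```text
bulb [331.9341 166.1078] [325 159  15  15 167] [ 0.5691 -0.2905  0.1   ] [ 0.569  -0.2905  0.0996]
collar+bulb (331.1875, 164.375) 11.892356872558594 [ 0.5678 -0.2907  0.073 ]
all ((330.056884765625, 161.6285400390625), (26.350141525268555, 29.48587417602539), 163.19244384765625) [ 0.5682 -0.2902  0.05  ]
```

View pics/w4z.png

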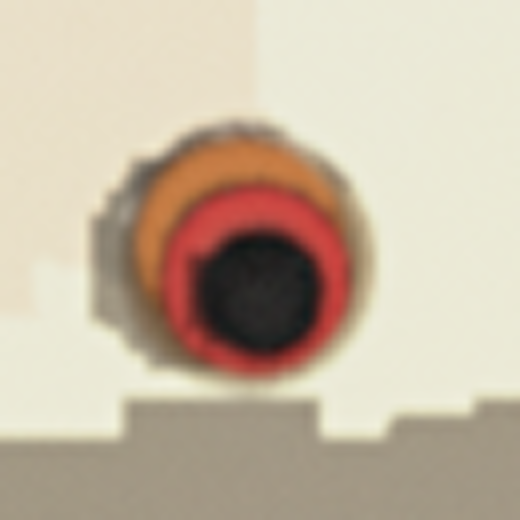

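```bash
python3 rel.py .5685 -.2903 .048 0
```

```text
t 5.82 at [ 0.5307 -0.2827  0.2002] [ 3.1416e+00 -1.0000e-04  1.7000e-03] F [0.36 1.22 0.91] open 0.0505
shift [0.0378 0.0076 0.1522] rot [ 0.     -0.0001  0.0017]
```

jog_arm(
  series=[
    [0.1,[0.038,0.0075,0.0],[0,0,0]],
    [0.1,[0.038,0.0075,0.0],[0,0,0]],
    [0.1,[0.038,0.0075,0.035],[0,0,0]],
    [0.1,[0.038,0.0075,0.07],[0,0,0]],
    [0.1,[0.038,0.0075,0.1],[0,0,0]],
    [0.1,[0.038,0.0075,0.125],[0,0,0]],
    [0.1,[0.038,0.0075,0.142],[0,0,0]],
    [0.1,[0.038,0.0075,0.152],[0,0,0]],
    [0.1,[0.038,0.0075,0.152],[0,0,0]],
    [0.1,[0.038,0.0075,0.152],[0,0,0]],
  ],
)

```text
time: 6.65
tool_pos: [0.569, -0.2913, 0.0486]
tool_rot: [3.141, -0.001, 0.001]
contact_force: [-0.1, -1.0, -0.0]
opening: 0.0507
```

```bash
python3 rel.py .5685 -.2903 .048 0; python3 look.py w5 wrist 200 130 440 310 3
```

```text
t 6.65 at [ 0.569  -0.2913  0.0486] [ 3.1412e+00 -6.0000e-04  6.0000e-04] F [-0.1  -1.01 -0.03] open 0.0507
shift [-0.0005 -0.001   0.0006] rot [ 0.0004 -0.0006  0.0006]
```

View pics/w5.png

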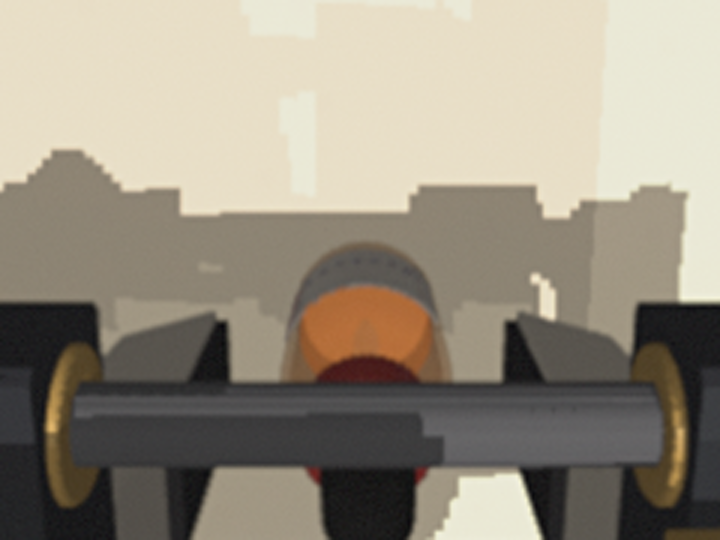

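Centred: the bottle axis is at crop x 365 and the pads' midpoint at 366. Close and lift.

jog_arm(
  series=[
    [-1,[0,0,0],[0,0,0]],
    [-1,[0,0,0],[0,0,0]],
    [-1,[0,0,0],[0,0,0]],
    [-1,[0,0,0],[0,0,0]],
    [-1,[0,0,0],[0,0,0]],
    [-1,[0,0,0],[0,0,0]],
    [-1,[0,0,-0.01],[0,0,0]],
    [-1,[0,0,-0.02],[0,0,0]],
    [-1,[0,0,-0.03],[0,0,0]],
    [-1,[0,0,-0.03],[0,0,0]],
  ],
  squeeze=35,
)

```text
time: 7.53
tool_pos: [0.5699, -0.2923, 0.0811]
tool_rot: [3.139, -0.004, 0.0]
contact_force: [0.2, -0.6, -0.1]
opening: 0.0269
```

```bash
python3 rel.py .5685 -.2903 .23 0; python3 look.py s6 side 290 110 410 225 5; python3 look.py w6 wrist 200 130 440 310 3
```

```text
t 7.53 at [ 0.5699 -0.2923  0.0811] [ 3.1387e+00 -4.0000e-03  2.0000e-04] F [ 0.16 -0.57 -0.11] open 0.0269
shift [-0.0008 -0.0016 -0.1489] rot [ 0.0029 -0.004   0.0002]
```

View pics/s6.png

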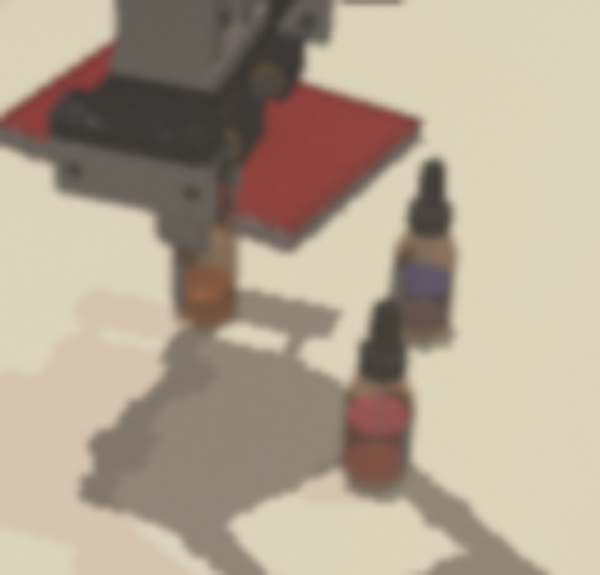

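View pics/w6.png

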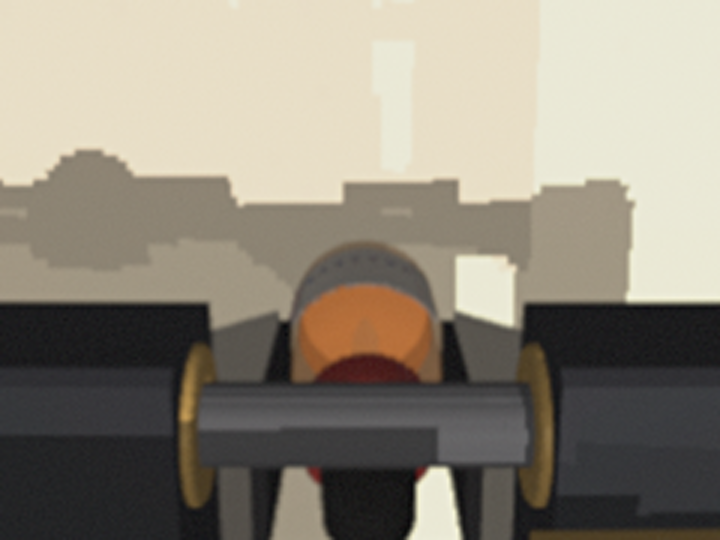

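The opening reads 27 mm, but the collar is 23 mm. The fingertips must be biting on the sloped shoulder. I'll set the bottle back down and regrip 10 mm higher, on the collar itself.

jog_arm(
  series=[
    [-1,[0,0,0.015],[0,0,0]],
    [-1,[0,0,0.024],[0,0,0]],
    [-1,[0,0,0.029],[0,0,0]],
    [-1,[0,0,0.0295],[0,0,0]],
    [-1,[0,0,0.0295],[0,0,0]],
    [0.0,[0,0,0.0295],[0,0,0]],
    [0.0,[0,0,0.0295],[0,0,0]],
    [0.0,[0,0,0.0295],[0,0,0]],
    [0.0,[0,0,0.0295],[0,0,0]],
    [0.0,[0,0,0.0205],[0,0,0]],
    [0.0,[0,0,0.0205],[0,0,0]],
    [0.0,[0,0,0.0205],[0,0,0]],
  ],
)

```text
time: 8.63
tool_pos: [0.569, -0.2918, 0.0584]
tool_rot: [3.141, -0.001, 0.0]
contact_force: [-1.2, 0.5, -0.4]
opening: 0.0463
```

```bash
python3 rel.py .5685 -.2903 .058 0;  python3 look.py w7 wrist 200 130 440 310 3
```

```text
t 8.63 at [ 0.569  -0.2918  0.0584] [ 3.1406e+00 -1.4000e-03  2.0000e-04] F [-1.16  0.45 -0.45] open 0.0463
shift [-0.0005 -0.0015  0.0004] rot [ 0.001  -0.0014  0.0002]
```

View pics/w7.png

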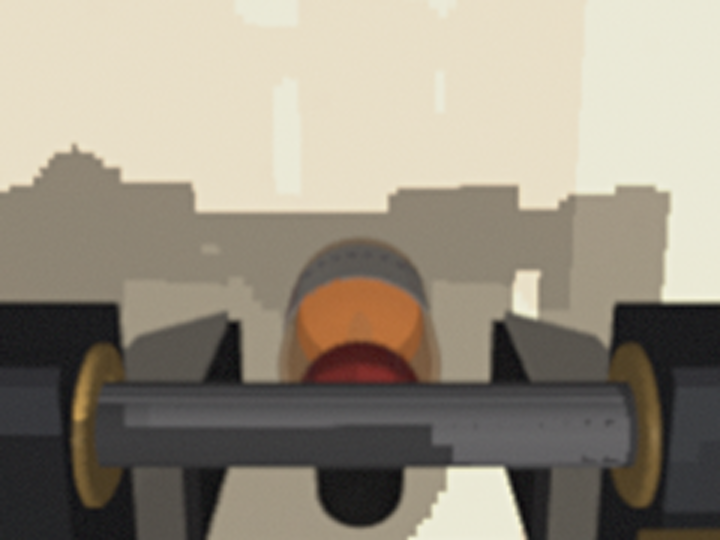

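jog_arm(
  series=[
    [0,[0,-0.0015,0],[0,0,0]],
    [-1,[0,-0.0015,0],[0,0,0]],
    [-1,[0,-0.0015,0],[0,0,0]],
    [-1,[0,-0.0015,0],[0,0,0]],
    [-1,[0,-0.0015,0],[0,0,0]],
    [-1,[0,-0.0015,0],[0,0,0]],
    [-1,[0,-0.0015,0],[0,0,0]],
    [-1,[0,-0.0015,-0.01],[0,0,0]],
    [-1,[0,-0.0015,-0.02],[0,0,0]],
    [-1,[0,-0.0015,-0.03],[0,0,0]],
    [-1,[0,-0.0015,-0.03],[0,0,0]],
  ],
  squeeze=40,
)

```text
time: 9.6
tool_pos: [0.57, -0.2909, 0.091]
tool_rot: [3.138, -0.004, 0.0]
contact_force: [0.2, -0.3, 0.4]
opening: 0.0214
```

```bash
python3 rel.py .5685 -.2903 .235 0; python3 look.py s8 side 290 110 410 225 5; python3 look.py w8 wrist 200 130 440 310 3
```

```text
t 9.6 at [ 0.57   -0.2909  0.091 ] [ 3.1385e+00 -4.5000e-03  2.0000e-04] F [ 0.16 -0.28  0.41] open 0.0214
shift [-9.00e-04 -1.00e-04 -1.44e-01] rot [ 0.0031 -0.0045  0.0002]
```

View pics/s8.png

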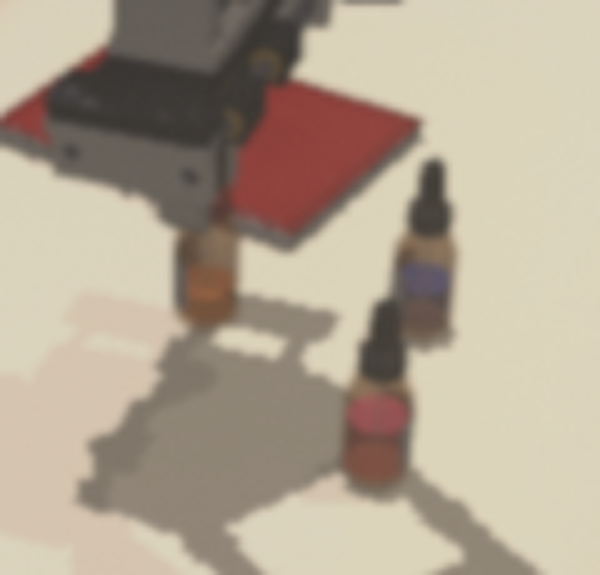

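View pics/w8.png

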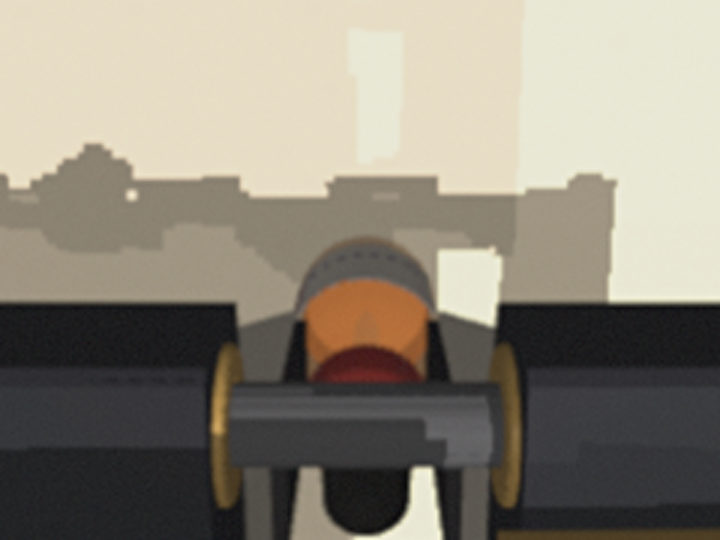

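Now the collar is held (21 mm on soft pads) and the bottle hangs upright. Lift, then carry it over at moderate speed.

jog_arm(
  series=[
    [-1,[0,0,-0.02],[0,0,0]],
    [-1,[0,0,-0.05],[0,0,0]],
    [-1,[0,0,-0.08],[0,0,0]],
    [-1,[0,0,-0.105],[0,0,0]],
    [-1,[0.001,-0.01,-0.12],[0,0,0]],
    [-1,[0.003,-0.03,-0.12],[0,0,0]],
    [-1,[0.006,-0.055,-0.12],[0,0,0]],
    [-1,[0.009,-0.08,-0.12],[0,0,0]],
    [-1,[0.012,-0.105,-0.12],[0,0,0]],
    [-1,[0.015,-0.13,-0.12],[0,0,0]],
    [-1,[0.018,-0.155,-0.12],[0,0,0]],
    [-1,[0.021,-0.18,-0.12],[0,0,0]],
  ],
)

```text
time: 10.7
tool_pos: [0.5892, -0.1086, 0.2071]
tool_rot: [-3.141, 0.001, 0.0]
contact_force: [0.8, -1.1, -1.1]
opening: 0.0218
```

```bash
python3 rel.py .6003 .0058 .205 0
```

```text
t 10.7 at [ 0.5892 -0.1086  0.2071] [-3.1414e+00  8.0000e-04  1.0000e-04] F [ 0.77 -1.09 -1.06] open 0.0218
shift [ 0.0111 -0.1144  0.0021] rot [-0.0002  0.0008  0.0001]
```

jog_arm(
  series=[
    [-1,[0.003,-0.025,0.0],[0,0,0]],
    [-1,[0.005,-0.05,0],[0,0,0]],
    [-1,[0.008,-0.075,0],[0,0,0]],
    [-1,[0.01,-0.095,0],[0,0,0]],
    [-1,[0.011,-0.108,0],[0,0,0]],
    [-1,[0.011,-0.1144,0],[0,0,0]],
    [-1,[0.011,-0.1144,0],[0,0,0]],
    [-1,[0.011,-0.1144,0],[0,0,0]],
    [-1,[0.011,-0.1144,0],[0,0,0]],
  ],
)

```text
time: 11.45
tool_pos: [0.6005, 0.0033, 0.2074]
tool_rot: [3.141, 0.0, -0.001]
contact_force: [0.1, -0.0, -0.8]
opening: 0.0213
```

```bash
python3 rel.py .6003 .0058 .178 0;  python3 look.py s9 side 200 120 340 260 4;python3 look.py w9 wrist; python3 look.py t9 top 220 120 320 220 5
```

```text
t 11.45 at [0.6005 0.0033 0.2074] [ 3.1411e+00  2.0000e-04 -9.0000e-04] F [ 0.07 -0.03 -0.77] open 0.0213
shift [-0.0002 -0.0025  0.0294] rot [ 0.0005  0.0002 -0.0009]
```

View pics/s9.png

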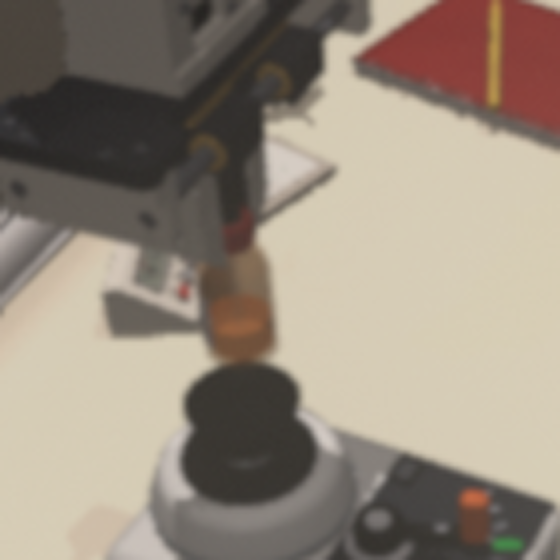

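View pics/w9.png

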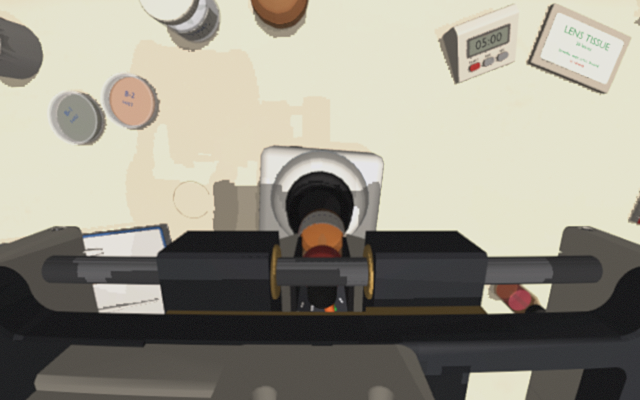

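```bash
python3 - <<'E'
from h import *
np.set_printoptions(precision=4,suppress=True)
for n,x0,y0,f in(("s9",200,120,5),):
    c=dict(np.load(n+".npz")); im=cv2.resize(c["img"][120:260,200:340,::-1],None,fx=4,fy=4,interpolation=cv2.INTER_CUBIC)
    def circ(x,y,z,r,col):
        P=[(proj(c,(x+r*np.cos(a),y+r*np.sin(a),z))-[200,120])*4+1.5 for a in np.linspace(0,6.283,60)]
        cv2.polylines(im,[np.array(P).round().astype(np.int32)],True,col,1)
    circ(.6000,.0033,.1494,.0165,(0,255,0)); circ(.6,.0033,.1944,.0165,(0,255,0)); circ(.5998,.0055,.1195,.028,(255,0,255))
    cv2.imwrite("pics/s9o.png",im)
c=dict(np.load("w9.npz"));im=c["img"]
a=cv2.resize(im[140:260,240:400,::-1],None,fx=5,fy=5,interpolation=cv2.INTER_CUBIC)
def circ(x,y,z,r,col):
    P=[(proj(c,(x+r*np.cos(t),y+r*np.sin(t),z))-[240,140])*5+2 for t in np.linspace(0,6.283,60)]
    cv2.polylines(a,[np.array(P).round().astype(np.int32)],True,col,1)
circ(.6000,.0033,.1494,.0165,(0,255,0)); circ(.5998,.0055,.1195,.028,(255,0,255))
cv2.imwrite("pics/w9o.png",a)
E
```

```text
(no output)
```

View pics/s9o.png

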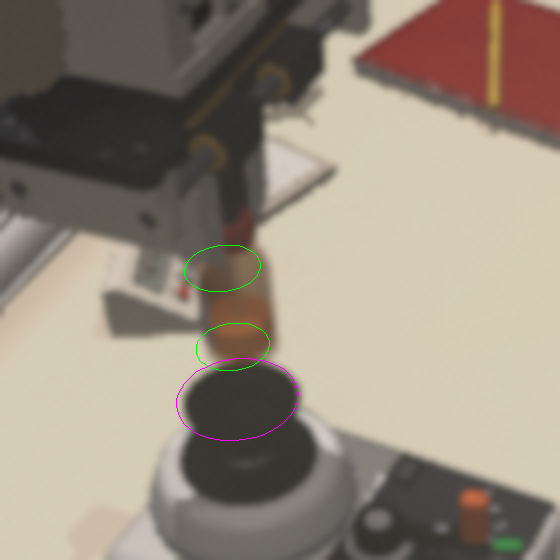

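View pics/w9o.png

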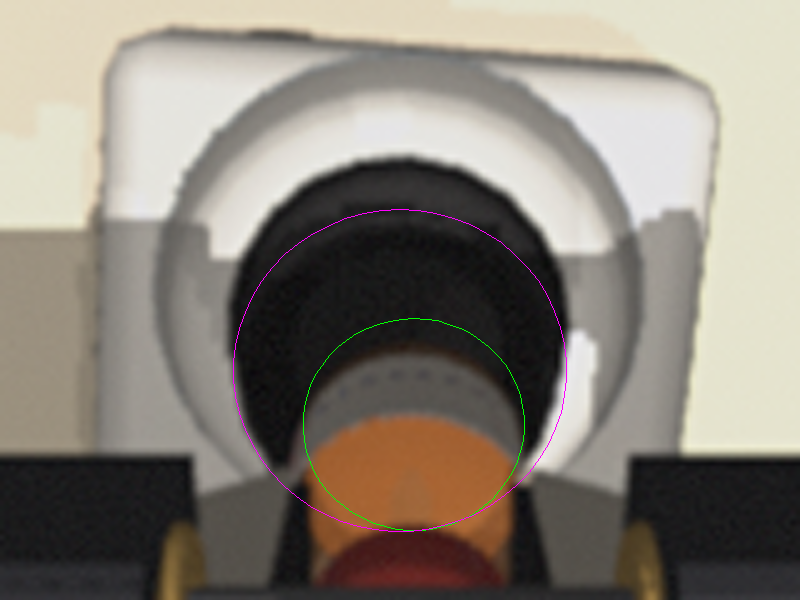

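Side view: cup centre x≈241 and bottle ≈240 in the crop. Wrist view: the bottle base sits about 1.4 mm nearer the robot than predicted. I'll correct by about +1 mm in x and +2 mm in y, then descend.

jog_arm(
  series=[
    [-1,[0.001,-0.002,0],[0,0,0]],
    [-1,[0.001,-0.002,0.01],[0,0,0]],
    [-1,[0.001,-0.002,0.02],[0,0,0]],
    [-1,[0.001,-0.002,0.027],[0,0,0]],
    [-1,[0.001,-0.002,0.032],[0,0,0]],
    [-1,[0.001,-0.002,0.034],[0,0,0]],
    [-1,[0.001,-0.002,0.034],[0,0,0]],
    [-1,[0.001,-0.002,0.034],[0,0,0]],
  ],
)

```text
time: 12.27
tool_pos: [0.6016, 0.0065, 0.1735]
tool_rot: [3.141, -0.0, 0.0]
contact_force: [1.0, -0.4, -1.3]
opening: 0.0224
```

```bash
python3 rel.py .6013 .0053 .1615 0;  python3 look.py s10 side 200 120 340 260 4;python3 look.py w10 wrist 240 140 400 260 5
```

```text
t 12.27 at [0.6016 0.0065 0.1735] [ 3.1415e+00 -0.0000e+00  2.0000e-04] F [ 1.   -0.36 -1.28] open 0.0224
shift [-0.0003  0.0012  0.012 ] rot [ 0.0001 -0.      0.0002]
```

View pics/s10.png

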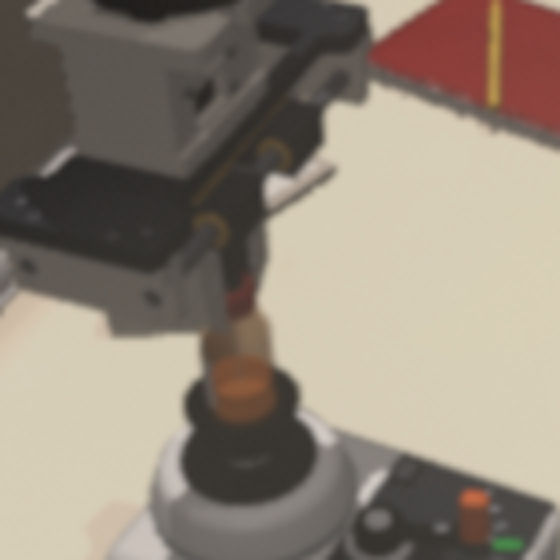

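View pics/w10.png

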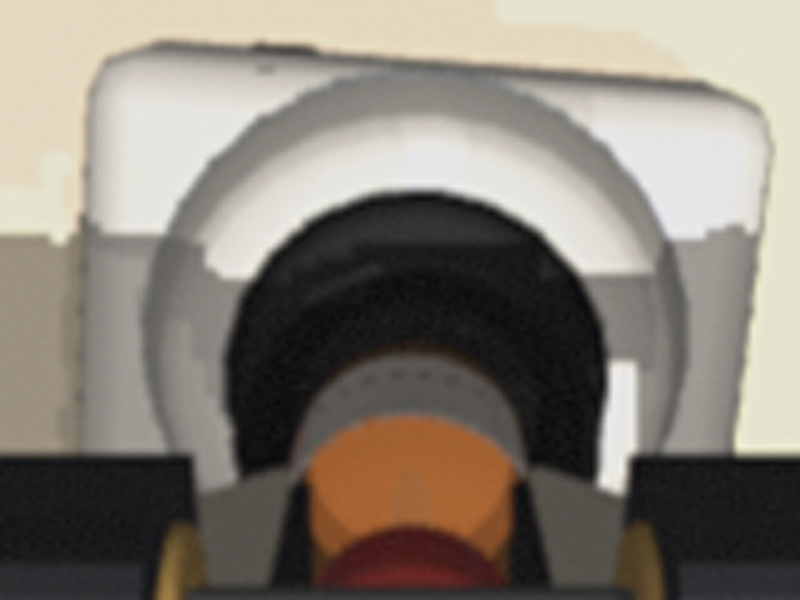

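The bottle is going into the cup: bottle centre 412 against cup centre 416 in the wrist crop, under 1 mm. Continue down slowly.

jog_arm(
  series=[
    [-1,[0,0.0005,0.003],[0,0,0]],
    [-1,[0,0.0005,0.006],[0,0,0]],
    [-1,[0,0.0005,0.008],[0,0,0]],
    [-1,[0,0.0005,0.01],[0,0,0]],
    [-1,[0,0.0005,0.011],[0,0,0]],
    [-1,[0,0.0005,0.012],[0,0,0]],
    [-1,[0,0.0005,0.012],[0,0,0]],
    [-1,[0,0.0005,0.012],[0,0,0]],
  ],
)

```text
time: 13.03
tool_pos: [0.6015, 0.006, 0.1615]
tool_rot: [3.141, 0.0, 0.0]
contact_force: [-0.3, 0.6, -1.5]
opening: 0.0218
```

```bash
cat > avg.py <<'E'
from cell import status,eyes
import numpy as np
P=[];F=[];T=[]
for i in range(6):
    s=status.observe();P.append(s["tool_pos"]);F.append(s["contact_force"]);T.append(s["torque"]);eyes.read_camera("side")
print(s["time"],np.round(np.mean(P,0),4),np.round(np.std(P,0),4),"F",np.round(np.mean(F,0),2),np.round(np.std(F,0),2),"T",np.round(np.mean(T,0),3),s["opening"])
E
python3 avg.py
```

```text
13.2833 [0.6016 0.006  0.1616] [0. 0. 0.] F [ 0.02 -0.03 -1.21] [0.49 0.34 0.5 ] T [ 0.028  0.014 -0.012] 0.02165636512497745
```

jog_arm(
  series=[
    [-1,[0,0,0.0005],[0,0,0]],
    [-1,[0,0,0.001],[0,0,0]],
    [-1,[0,0,0.001],[0,0,0]],
  ],
)

```text
time: 13.58
tool_pos: [0.6017, 0.0059, 0.1608]
tool_rot: [3.141, -0.001, 0.0]
contact_force: [0.2, -0.5, 1.2]
opening: 0.0218
```

```bash
python3 avg.py
```

```text
13.8333 [0.6017 0.0059 0.1608] [0. 0. 0.] F [-0.15 -0.02  1.71] [0.39 0.45 0.45] T [0.013 0.021 0.014] 0.021500869076140388
```

jog_arm(
  series=[
    [-1,[0,0,0.0005],[0,0,0]],
    [-1,[0,0,0.001],[0,0,0]],
    [-1,[0,0,0.001],[0,0,0]],
  ],
)

```text
time: 14.13
tool_pos: [0.6016, 0.0059, 0.1596]
tool_rot: [3.141, -0.0, 0.0]
contact_force: [0.6, -0.6, 2.0]
opening: 0.0214
```

```bash
python3 avg.py
```

```text
14.3833 [0.6016 0.0059 0.1596] [0. 0. 0.] F [ 0.07 -0.26  2.68] [0.62 0.37 0.44] T [-0.027  0.014 -0.01 ] 0.02199001777603865
```

Contact at TCP z≈0.161: the force started about 3 N above the hanging weight, then rose about 1 N/mm. Press further.

jog_arm(
  series=[
    [-1,[0,0,0.001],[0,0,0]],
    [-1,[0,0,0.002],[0,0,0]],
    [-1,[0,0,0.003],[0,0,0]],
    [-1,[0,0,0.0035],[0,0,0]],
    [-1,[0,0,0.0035],[0,0,0]],
    [-1,[0,0,0.0035],[0,0,0]],
  ],
)

```text
time: 14.93
tool_pos: [0.6018, 0.0059, 0.1564]
tool_rot: [3.141, -0.001, 0.0]
contact_force: [-0.4, -1.6, 6.1]
opening: 0.0214
```

```bash
python3 avg.py;  python3 look.py s11 side 200 120 340 260 4;python3 look.py w11 wrist 240 140 400 260 5
```

```text
15.1833 [0.6018 0.0059 0.1564] [0. 0. 0.] F [-0.13 -0.41  5.97] [0.26 0.58 0.34] T [-0.033  0.064  0.008] 0.021884040992853716
```

View pics/s11.png

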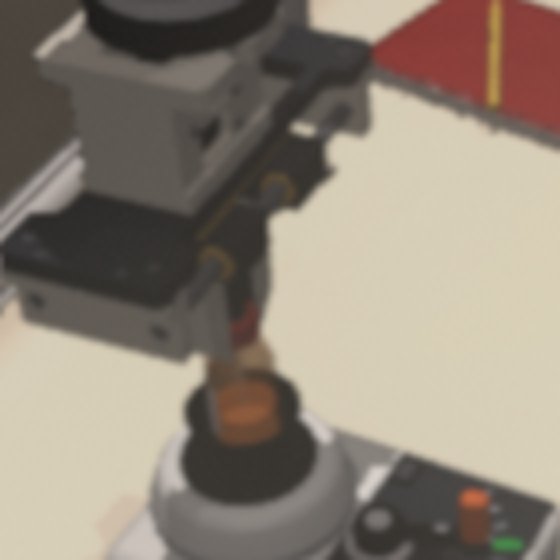

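View pics/w11.png

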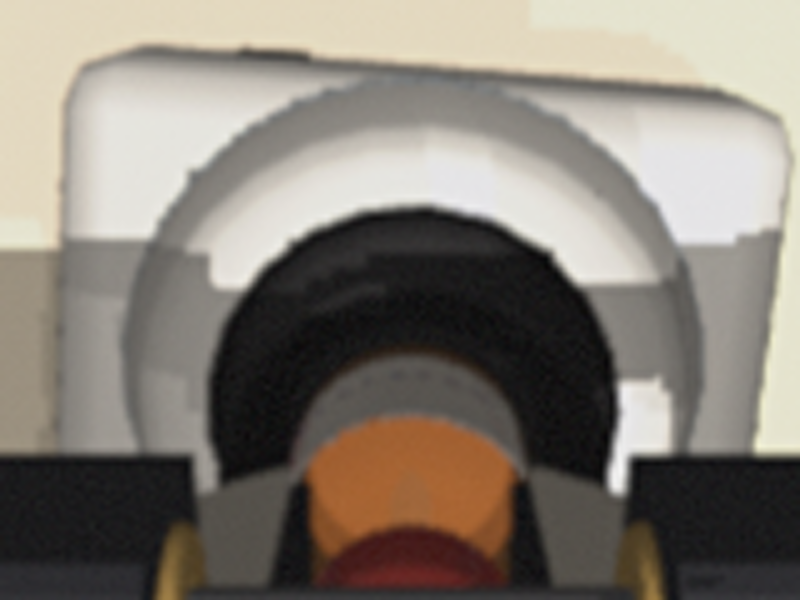

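The bottle hasn't slipped: its base edge is still at crop y 350, and its centre and the cup's are both at 412. The estimated sink is about 4.1 mm, so a last 0.8 mm.

jog_arm(
  series=[
    [-1,[0,0,0.0004],[0,0,0]],
    [-1,[0,0,0.0008],[0,0,0]],
    [-1,[0,0,0.0008],[0,0,0]],
    [-1,[0,0,0.0008],[0,0,0]],
    [-1,[0,0,0.0008],[0,0,0]],
  ],
)

```text
time: 15.75
tool_pos: [0.6018, 0.0059, 0.1558]
tool_rot: [3.141, -0.001, 0.0]
contact_force: [-0.5, -1.0, 6.9]
opening: 0.0217
```

```bash
python3 avg.py;  python3 look.py s12 side 220 130 420 260 4;python3 look.py w12 wrist; python3 - <<'E'
from h import *
a=dict(np.load("s9.npz"))["img"].astype(int);b=dict(np.load("s12.npz"))["img"]
# cup rim vertical motion in side view: dark/light transitions down rim left flank column
for n in("s9","s12"):
    g=cv2.cvtColor(dict(np.load(n+".npz"))["img"],cv2.COLOR_RGB2GRAY); print(n,g[205:232,249:252].mean(1).round().astype(int).tolist())
E
```

```text
16.0 [0.6018 0.0059 0.1558] [0. 0. 0.] F [-0.28 -0.78  6.26] [0.56 0.4  0.54] T [-0.024  0.116 -0.015] 0.0214832936456565
s9 [172, 184, 191, 195, 199, 202, 200, 186, 153, 112, 76, 59, 56, 56, 55, 55, 56, 55, 56, 56, 56, 57, 58, 56, 56, 56, 55]
s12 [92, 92, 97, 119, 151, 169, 171, 169, 168, 162, 145, 116, 86, 67, 60, 58, 57, 57, 56, 55, 55, 54, 54, 54, 54, 54, 54]
```

View pics/s12.png

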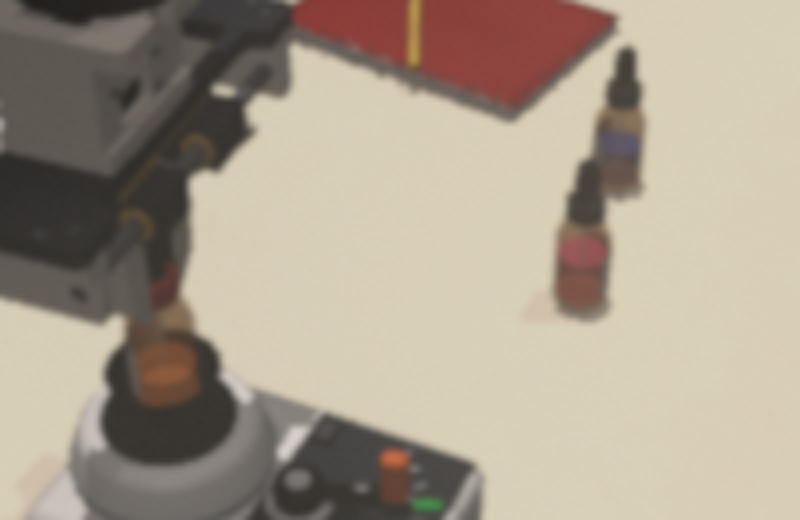

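jog_arm(
  series=[
    [-1,[0,0,0.0003],[0,0,0]],
    [-1,[0,0,0.0003],[0,0,0]],
    [-1,[0,0,0.0003],[0,0,0]],
    [-1,[0,0,0.0003],[0,0,0]],
  ],
)

```text
time: 16.48
tool_pos: [0.6019, 0.0059, 0.1555]
tool_rot: [3.141, -0.001, 0.0]
contact_force: [-0.1, -0.7, 6.8]
opening: 0.0218
```

```bash
python3 avg.py; python3 look.py w13 wrist; python3 - <<'E'
from h import *
c=dict(np.load("s12.npz")); a=dict(np.load("s9.npz"))
def edge(c,u): 
    g=cv2.cvtColor(c["img"],cv2.COLOR_RGB2GRAY)[205:235,u].astype(float)
    i=[k for k in range(29) if g[k]>=120>g[k+1] and g[k+1:k+4].min()<80]
    return 205+i[-1]+(g[i[-1]]-120)/(g[i[-1]]-g[i[-1]+1]) if i else None
k=(proj(a,(.6,.006,.1195))-proj(a,(.6,.006,.1145)))
print("px per 5mm",k,[(u,edge(a,u),edge(c,u)) for u in (248,249,250,251,270,271,272)])
E
```

```text
16.7333 [0.6018 0.0059 0.1555] [0. 0. 0.] F [-0.31 -0.97  6.65] [0.48 0.51 0.38] T [-0.01   0.121  0.01 ] 0.022014959761755454
px per 5mm [-0.26384455 -1.98356637] [(248, np.float64(215.375), np.float64(217.73333333333332)), (249, np.float64(214.58823529411765), np.float64(216.77272727272728)), (250, np.float64(213.8), np.float64(215.77777777777777)), (251, np.float64(213.0), np.float64(214.0)), (270, np.float64(212.2156862745098), np.float64(214.16)), (271, np.float64(212.78), np.float64(214.6727272727273)), (272, np.float64(213.73170731707316), np.float64(215.390243902439))]
```

View pics/w13.png

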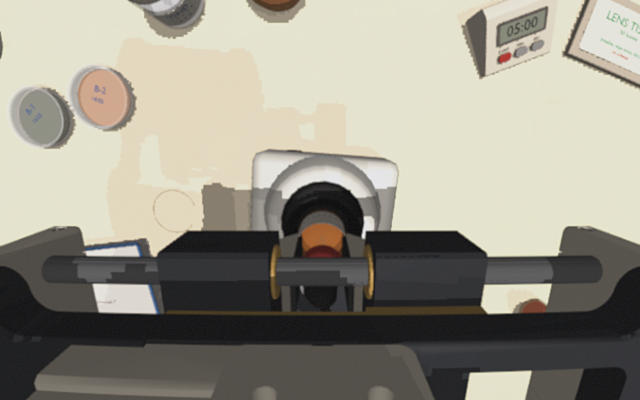

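The rim moved about 2 px in the side view, against 1.98 px expected for 5 mm. The force and the TCP height both also give about 5 mm. Handing in.

```bash
python3 -c "
from cell import job; print(job.hand_in())"
```

```text
the job is handed in; nothing more can be done
None
```

The job is handed in at about 17 s: the red-collar bottle is in the mixer cup, pressed down about 5 mm, and still gripped by its collar at 40 N.

- **Lever:** I turned it first and let go. It lined up with the green bar in the wrist camera, with pivot, grip and bar within about 1 px in the enlarged view.
- **Bottle grip:** my first grip caught the sloped shoulder (opening 27 mm). I set the bottle back down in place, regripped it on the collar, and carried it upright to the cup.
- **Depth:** three checks put the cup close to 5 mm down:
  - **Force:** about 6.65 N plus roughly 1.2 N of bottle weight, which is about 7.9 N on the cup, or 4.8 mm.
  - **Height:** the tool sank about 5.0 mm after the cup started to move.
  - **Side view:** the rim dropped 1 to 2.4 px, mostly about 2, where 5 mm is 2 px. This picture was taken just before the last 0.3 mm.
- **Contacts:** the bottle did not slip and is centred in the cup. Only the bottle should be touching the mixer: the fingertips are about 40 mm above the rim by calculation. The sideways force was up to about 1 N.
- **Other bottles:** I never touched the other two. The last side view shows both standing.

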